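# Assemble the two-tier bathroom tray stand

### The arm

A 6-joint arm with a two-finger parallel gripper is mounted at the origin on the work surface. World frame = base frame: x ahead of the robot, y to its left, z up, the work surface at z = 0. Lengths are in m, angles in rad, forces in N, time in s.
With the tool pointing down it reaches from about 0.225 to 0.875 m from the base axis. Payload 3.4 kg.
Tool frame: the origin (TCP) lies midway between the tips of the shut fingers; the grasp point (between the pads) lies 19 mm behind it; z points along the fingers, y is the line along which they close (so a half turn about z gives the same grasp; the last joint's range is limited). The gripper opens to 85 mm and grips with 20 to 120 N. Pads are 22 mm wide; open, the fingers measure 114 mm over their backs; the gripper's body (76 mm by 85 mm) begins 54 mm behind the grasp point. The pads swing forward as they close: fully open they stand 13 mm farther back than shut.
Start: joints at [1.213, 0.276, 1.505, -0, 1.361, -0.121], TCP at [0.135, 0.559, 0.231] pointing down, gripper open.
Joint ranges: [-2.89, 2.89], [-0.75, 2.08], [0.22, 2.7], [-1.18, 4.32], [0.11, 2.71], [-2.7, 2.7]. Speed limits (rad/s): [2.57, 2.57, 3.14, 3.14, 3.14, 3.14].

### API

Orientations are given as a unit quaternion [x, y, z, w].
In Python, from cell import manip, viewer, workorder gives the robot as it stands.
- The arm moves only by the tool play_rows, never from a script. Its argument "steps" is a list that holds one entry, the list of rows, each a list of 5 numbers: the closure, from 0 (fully open) to 1 (shut), then the shift along the tool's x, y, z in m, then the turn about the tool's z in degrees. In form: [[[claw, x, y, z, yaw], ...]]. A call has 1 to 12 rows; each row is the pose to reach, as a shift and turn from the pose commanded when the call began, along the tool's axes at that moment; what a row does not reach only later rows make up. A row lasts 1/12 s, in which the tool goes at most 41.7 mm and 7.16 degrees, less where a joint would pass 70% of its speed; a pose out of reach is approached as far as the arm can. A call with a gripper value outside its range is refused whole. The fingers move at their own pace and stop on an object; the grip force is fixed at half the most. Time passes only in rows, so rows that repeat a pose let the fingers close. It gives the time, the measured TCP pose, the force, the opening and the grip force at its end, in the units of the state.
- manip.get_obs(): the state, without advancing time (a new reading comes with each control period).
- viewer.camera(name): name is "scene" or "top" or "wrist"; returns (picture, depth): 384x512x3 uint8, red, green, blue; 384x512 float32, m along the optical axis (not along the pixel's ray), 0 where there is no reading.
- viewer.get_calibration(name): a dict with "fovy" (degrees; the focal length in pixels is half the picture's height over the tangent of half this angle, whatever the lens; pixels are square), "cx", "cy" (the principal point, pixels), "cam_to_world" (4x4, takes a point from camera to world coordinates). Camera axes: x right, y down, z forward; pixel columns grow to the right and rows downward; lengths in m; the calibration is good to about 2 mm. A picture is of the moment at which its call begins: read the wrist's pose just before it. get_calibration takes no time and is no camera call; for the wrist camera it gives the pose at the moment of the call.
- workorder.finish_job(): hands the job in; it is judged then, once.
The state is a dict: "time_s": time; "joint_pos": joint angles; "dq": joint speeds; "joint_efforts": joint torques, N m; "position": TCP position; "orientation": TCP orientation; "wrist_force": force on the tool from outside, world axes, zero at the start; "ft_torque": the same for the moment, N m; "width": finger opening in m; "grip_force": force on a finger pad.
Only numpy, scipy, OpenCV 4.12 (cv2) and the standard library are available. Lean on these libraries where they do the work, as an engineer would, in place of code of your own. Each camera call takes 0.05 s, during which the arm holds its last target. There are 200 camera calls.

### The job

Put the two-tier tray stand together: thread the wide tray down the post first until it sits fully home on the base, then the small tray until it sits fully home on the wide tray's hub. The post has a key rib whose direction is not measured, so feel for it by turning each tray gently until its slot slips over the rib; do not ram or drop the trays, and leave the other things on the shelf where they are.

Things in the scene. Friction and masses are not known exactly. Their poses are not given: they have to be found in the camera images.
- stand: Fixed tray stand: white square base 110 x 110 x 10 mm, small lug at the middle of its -x edge, upright chrome post 20 mm in diameter at its centre. Origin: centre of the base's underside, on the post's axis; z up. Home, the wide tray's underside is 10 mm and the small tray's 40 mm above this origin.
- post_tip (a point): Centre of the post's tip, 78 mm above the shelf. The post's last 9 mm taper to 10 mm diameter; from the tip down to 54 mm above the shelf it is plain and round, so a tray turns freely there.
- rib_level (a point): Point on the post's axis 54 mm above the shelf, level with the flat top of the key rib. The rib, 5 mm wide, out to 16 mm from the axis, runs from here to the base. It faces the lug (stand's -x) give or take up to 0.6 rad, unmeasured; the post cannot be turned. A tray rests here unless its slot is over the rib within about 0.1 rad.
- wide_tray: Bamboo tray: round plate 120 mm across, 6 mm thick (edge bead to 8.5 mm), with a round hub 44 mm across whose top is 30 mm above the underside; grip the hub above the plate. Steel-lined 23 mm bore right through, with one slot 10 mm wide out to 17.5 mm radius, full height, on the tray's -x side. Origin: centre of underside; z up. Starts flat, hub up, 160 g.
- small_tray: Bamboo tray: round plate 88 mm across, 6 mm thick (edge bead to 8.5 mm), with a round hub 44 mm across whose top is 30 mm above the underside; grip the hub above the plate. Steel-lined 23 mm bore right through, with one slot 10 mm wide out to 17.5 mm radius, full height, on the tray's -x side. Origin: centre of underside; z up. Starts flat, hub up, 110 g.
- cup: White ceramic toothbrush cup, 74 mm diameter, 100 mm high, standing; bystander. Origin: centre of its underside.
- pump: Small stainless pump bottle, 56 mm diameter, 112 mm high, its spout 40 mm out along its -x, standing; bystander. Origin: centre of its underside.
- tub: Closed blue plastic tub, 108 x 148 x 72 mm; bystander. Origin: centre of its underside.
- nail_brush: Bamboo nail brush lying bristles down, 40 x 90 x 32 mm, long along its y; bystander. Origin: centre of its underside.
Mind the look-alikes: they are no part of the job. Leave any orange, turquoise or yellow look-alike of the stand alone.

How it is judged:
On the way, in this order (a step that is already met when the one before it is completed fails the run):
1. the wide tray is fully home on the base, the small tray not yet on the post (z of wide_tray in the frame of stand between 0.006 and 0.0135 m and horizontal distance between wide_tray and stand below 0.005 m and angle between wide_tray's own z axis and vertical below 0.06 rad and horizontal distance between small_tray and stand above 0.05 m), for 0.2 s.
2. the small tray is fully home on the wide tray (z of wide_tray in the frame of stand between 0.006 and 0.0135 m and horizontal distance between each of wide_tray, small_tray and stand below 0.005 m and angle between each of wide_tray, small_tray's own z axis and vertical below 0.06 rad and z of small_tray in the frame of stand between 0.036 and 0.0435 m), for 0.2 s.
At the end, for the whole second after the job is handed in: Wide tray home on the base (underside 10 mm above the shelf, within +3.5/-4 mm) and small tray home on its hub (40 mm, within +3.5/-4 mm), both within 5 mm of the post's axis, level within 0.06 rad and at rest (all of step 2 and linear speed of each of wide_tray, small_tray below 0.02 m/s); the robot touches nothing.
It fails at once if a tray falls or is driven down the ribbed part of the post faster than 0.25 m/s ((horizontal distance between wide_tray and stand below 0.008 m and z of wide_tray in the frame of stand below 0.052 m and linear speed of wide_tray above 0.25 m/s) or (horizontal distance between small_tray and stand below 0.008 m and z of small_tray in the frame of stand below 0.052 m and linear speed of small_tray above 0.25 m/s)).
It fails at once if a tray is pressed or knocked against the stand with more than 70 N (contact force between any of wide_tray, small_tray and stand above 70 N).
It fails at once if the small tray is rammed or dropped onto the wide tray with more than 70 N (contact force between small_tray and wide_tray above 70 N).
It fails at once if the cup, bottle, tub or nail brush is shifted by more than 30 mm or tipped ((distance of cup from where it was at the start of the episode above 0.03 m or angle between cup's own z axis and vertical above 0.3 rad) or (distance of pump from where it was at the start of the episode above 0.03 m or angle between pump's own z axis and vertical above 0.3 rad) or (distance of tub from where it was at the start of the episode above 0.03 m or angle between tub's own z axis and vertical above 0.3 rad) or (distance of nail_brush from where it was at the start of the episode above 0.03 m or angle between nail_brush's own z axis and vertical above 0.3 rad)).
It also fails if it takes over 72 s, if anything falls off the work surface, if the arm or the gripper's body presses on something with over 40 N, if the wrist force passes 120 N, or if a joint passes its speed limit or range.

## Working session

There is one attempt and no reset: what is moved stays moved. The work goes in short steps, Python scripts to look and compute and a tool call to move; the robot and the scene stay as the last step left them, time stands still between calls to the robot, and variables do not carry over. Pictures are saved under pics/ and viewed, at most 12 in all, crops included, and the job is handed in when it is done.

Besides the shell and the picture viewer there is one more tool, called in YAML: its name, and indented under it one key for each argument. play_rows: Moves the arm, as the interface text tells. Its arguments: {"type":"object","properties":{"steps":{"type":"array","items":{"type":"array","items":{"type":"array","items":{"type":"number"}}}}},"required":["steps"]}

```bash
mkdir -p pics; cat > h.py <<'E'
import numpy as np, cv2
from cell import manip, viewer, workorder
def snap(n,fn):
    C=viewer.get_calibration(n); im,d=viewer.camera(n)
    np.savez('pics/'+fn+'.npz',im=im,d=d,T=C['cam_to_world'],k=[C['fovy'],C['cx'],C['cy']])
    cv2.imwrite('pics/'+fn+'.png',im[:,:,::-1]); return im,d
def cloud(fn):
    z=np.load('pics/'+fn+'.npz'); d=z['d']; H,W=d.shape; f=H/2/np.tan(np.radians(z['k'][0])/2)
    u,v=np.meshgrid(np.arange(W),np.arange(H))
    P=np.stack([(u-z['k'][1])/f*d,(v-z['k'][2])/f*d,d],-1)
    return P@z['T'][:3,:3].T+z['T'][:3,3], d>0, z['im']
E
python3 - <<'E'
from h import *
a,_=snap('top','top0'); b,_=snap('scene','scene0')
o=manip.get_obs(); print(o['position'],o['orientation'],o['width'],o['time_s'],o['wrist_force'])
E
```

```text
[0.13470181 0.55851266 0.23052597] [ 1.18094977e-01  9.93001961e-01 -7.99211195e-04 -2.05439715e-04] 0.08557742192769312 0.1 [ 0.31894643  1.37114161 -0.19910291]
```

View pics/top0.png

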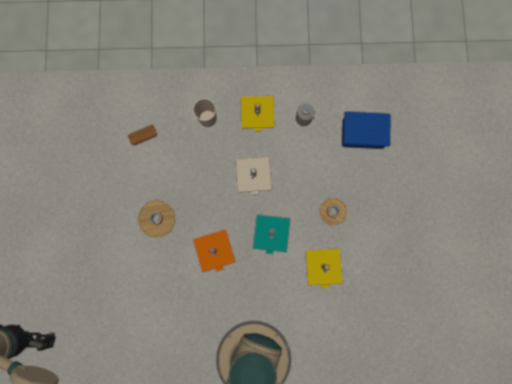

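View pics/scene0.png

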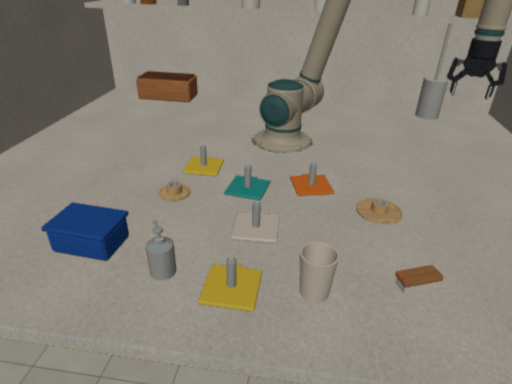

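Top view: the white stand is at about (254,174), with its lug below it at (255,192). The wide tray is at (157,218) and the small tray at (333,211). Look-alikes are yellow (257,112) and (324,267), orange (214,251) and turquoise (272,233). Only the cream/white stand fits the description, so I'll confirm it in an enlarged crop and measure.

```bash
python3 - <<'E'
from h import *
P,ok,im=cloud('top0')
def rs(u,v,r): return cv2.resize(im[v-r:v+r,u-r:u+r],(260,260),interpolation=cv2.INTER_CUBIC)
cv2.imwrite('pics/crop1.png',np.hstack([rs(254,174,24),rs(157,218,24),rs(333,211,24)])[:,:,::-1])
def win(u,v,r): 
    p=P[v-r:v+r,u-r:u+r].reshape(-1,3); return p[ok[v-r:v+r,u-r:u+r].ravel()]
for n,u,v,r,lo,hi in [('wide',157,218,26,.004,.05),('small',333,211,20,.004,.05),('base',254,176,24,.006,.014),('post',254,174,20,.04,.1)]:
    p=win(u,v,r); q=p[(p[:,2]>lo)&(p[:,2]<hi)]
    print(n,len(q),q.mean(0),(q.min(0)+q.max(0))/2,np.ptp(q,0)); 
    print('  floor',np.median(p[:,2]))
    if r in(26,20) and n!='post':
        h=p[(p[:,2]>.02)&(p[:,2]<.05)]; print('  hub',len(h),(h.min(0)+h.max(0))/2,np.ptp(h,0),np.median(h[:,2]))
q=win(254,176,24); q=q[(q[:,2]>.006)&(q[:,2]<.014)]
print(cv2.minAreaRect(q[:,:2].astype(np.float32)*1000))
E
```

```text
wide 1151 [0.44008101 0.30321725 0.00988217] [0.44280405 0.30129455 0.02078918] [0.16718068 0.16494517 0.03357185]
  floor 0.0030751569896163566
  hub 117 [0.44039116 0.30223468 0.02911233] [0.0420485  0.04120516 0.01692555] 0.030077883780741388
small 594 [ 0.44835973 -0.26304008  0.01163111] [ 0.45024583 -0.26385077  0.02043462] [0.12797403 0.12770472 0.03280207]
  floor 0.0023399639387431392
  hub 105 [ 0.44773421 -0.26386416  0.02914755] [0.04194373 0.04178683 0.0153762 ] 0.029765401446364415
base 901 [ 0.57380199 -0.01146861  0.00989055] [ 0.57202598 -0.01076463  0.00999802] [0.15623577 0.14712835 0.00796095]
  floor 0.005313210214864084
post 35 [ 0.5717997  -0.01103853  0.06695568] [ 0.57211665 -0.01098964  0.06112408] [0.02249533 0.01609301 0.03950795]
  floor 0.008627722614884759
((572.0319213867188, -10.759674072265625), (156.24295043945312, 147.1144256591797), 0.00968991033732891)
```

View pics/crop1.png

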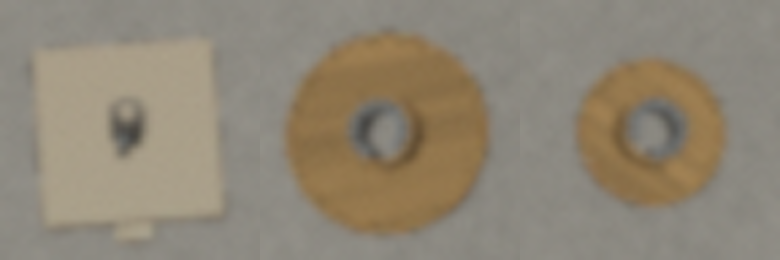

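The white stand is confirmed: its lug is at crop (134,232), toward the robot. The hub centres are at 30 mm height, as expected. The slots aren't clear at this scale, so I'll use the wrist camera, starting with its offset from the tool.

```bash
cat >> h.py <<'E'
from scipy.spatial.transform import Rotation as R
def tool():
    o=manip.get_obs(); return np.array(o['position']),R.from_quat(o['orientation']).as_matrix(),o
def rel(x,y,z):
    p,M,o=tool(); return M.T@(np.array([x,y,z])-p)
E
python3 - <<'E'
from h import *
p,M,o=tool(); C=viewer.get_calibration('wrist'); T=C['cam_to_world']
print(M.T@(T[:3,3]-p), M.T@T[:3,:3], C['fovy'], rel(.44,.302,.2), M)
E
```

```text
[ 0.06892497  0.00127105 -0.14202408] [[-3.93204477e-04 -9.61641574e-01 -2.74308819e-01]
 [ 9.99999912e-01 -3.37709396e-04 -2.49532799e-04]
 [ 1.47324449e-04 -2.74308893e-01  9.61641622e-01]] 63.84750002493264 [-0.35695104 -0.17770389  0.03073843] [[-9.72107068e-01  2.34536759e-01 -5.96769736e-04]
 [ 2.34537416e-01  9.72105875e-01 -1.53871377e-03]
 [ 2.19238425e-04 -1.63575937e-03 -9.99998638e-01]]
```

play_rows:
  steps:
    - [[0, -0.04, -0.02, 0.0, 0], [0, -0.08, -0.04, 0.0, 0], [0, -0.12, -0.06, 0.01, 0], [0, -0.155, -0.077, 0.02, 0], [0, -0.19, -0.095, 0.03, 0], [0, -0.225, -0.112, 0.04, 0], [0, -0.26, -0.13, 0.05, 0], [0, -0.295, -0.147, 0.06, 0], [0, -0.33, -0.165, 0.07, 0], [0, -0.357, -0.178, 0.08, 0], [0, -0.357, -0.178, 0.08, 0], [0, -0.357, -0.178, 0.08, 0]]

```text
time_s: 1.1
position: [0.4407, 0.3008, 0.1502]
orientation: [0.12, 0.993, -0.001, -0.001]
wrist_force: [0.4, 0.2, 0.1]
width: 0.0853
grip_force: 0.0
```

```bash
python3 - <<'E'
from h import *
p,M,o=tool(); print(p,o['joint_pos'],o['time_s'])
snap('wrist','w1')
P,ok,im=cloud('w1'); h=P[ok&(P[...,2]>.026)&(P[...,2]<.034)]
print((h.min(0)+h.max(0))/2,np.ptp(h,0),np.median(h[:,2]))
E
```

```text
[0.44068679 0.30076411 0.15017367] [ 4.68174768e-01  2.74860917e-01  1.71964110e+00  4.09975363e-04
  1.14969817e+00 -8.62262363e-01] 1.1
[0.39191676 0.22035876 0.03000499] [0.14313594 0.2079916  0.00797485] 0.02918366717855911
```

View pics/w1.png

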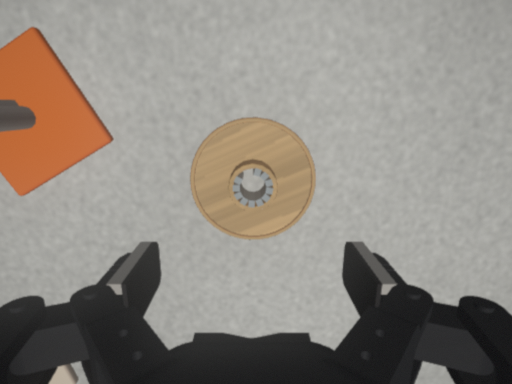

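```bash
cat >> h.py <<'E'
def rect(fn,cx,cy,z,half,N=500):
    "top-down view of plane z: up=+x, left=+y"
    q=np.load('pics/'+fn+'.npz'); im=q['im']; f=im.shape[0]/2/np.tan(np.radians(q['k'][0])/2)
    s=(np.arange(N)+.5-N/2)/N*2*half
    Y,X=np.meshgrid(cy-s,cx-s); W=np.stack([X,Y,np.full_like(X,z)],-1)
    c=(W-q['T'][:3,3])@q['T'][:3,:3]
    m=(c[...,:2]/c[...,2:]*f+q['k'][1:]).astype(np.float32)
    return cv2.remap(im,m[...,0],m[...,1],cv2.INTER_CUBIC)
E
python3 - <<'E'
from h import *
P,ok,im=cloud('w1'); w=np.zeros(ok.shape,bool); w[110:250,185:320]=1
h=P[w&ok&(P[...,2]>.027)&(P[...,2]<.034)]; print((h.min(0)+h.max(0))/2,np.ptp(h,0))
h=P[w&ok&(P[...,2]>.005)&(P[...,2]<.012)]; print((h.min(0)+h.max(0))/2,np.ptp(h,0))
cv2.imwrite('pics/r1.png',rect('w1',.44,.302,.03,.04)[:,:,::-1])
E
```

```text
[0.44217838 0.30280468 0.02925805] [0.04261269 0.04309976 0.00447423]
[0.44230531 0.30284692 0.00847533] [0.11908595 0.11905319 0.00695044]
```

View pics/r1.png

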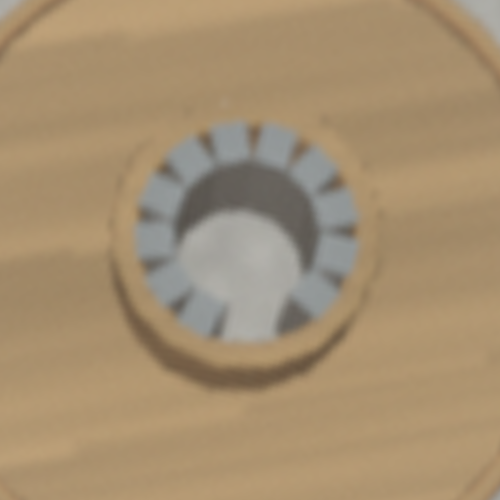

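The slot opening in the rectified view is centred near (262,330), with the hub centre at (246,235). That gives a tray yaw of about +10°. Next I'll look at the rib and the post up close.

play_rows:
  steps:
    - [[0, -0.02, -0.027, -0.02, 0], [0, -0.042, -0.057, -0.05, 0], [0, -0.064, -0.087, -0.05, 0], [0, -0.086, -0.117, -0.05, 0], [0, -0.108, -0.147, -0.05, 0], [0, -0.13, -0.177, -0.05, 0], [0, -0.152, -0.207, -0.05, 0], [0, -0.174, -0.237, -0.05, 0], [0, -0.2, -0.272, -0.05, 0], [0, -0.2, -0.272, -0.05, 0], [0, -0.2, -0.272, -0.05, 0]]

```text
time_s: 2.07
position: [0.5713, -0.0095, 0.2015]
orientation: [0.119, 0.993, 0.0, 0.0]
wrist_force: [-0.5, 0.0, -0.4]
width: 0.0854
grip_force: 0.0
```

```bash
python3 - <<'E'
from h import *
p,M,o=tool(); print(p,o['joint_pos'],o['time_s'])
snap('wrist','w2')
P,ok,im=cloud('w2'); d=np.hypot(P[...,0]-.572,P[...,1]+.011)<.085
h=P[d&ok&(P[...,2]>.0065)&(P[...,2]<.013)]; print((h.min(0)+h.max(0))/2,cv2.minAreaRect(h[:,:2].astype(np.float32)*1000))
h=P[d&ok&(P[...,2]>.074)&(P[...,2]<.084)]; print(len(h),h.mean(0),np.ptp(h,0))
h=P[d&ok&(P[...,2]>.051)&(P[...,2]<.057)]; print(len(h),h.mean(0),np.ptp(h,0))
a=rect('w2',.572,-.011,.054,.03,400);b=rect('w2',.572,-.011,.01,.08,400)
cv2.imwrite('pics/r2.png',np.hstack([a,b])[:,:,::-1])
print(rel(.448,-.264,.2))
E
```

```text
[ 0.57128298 -0.00947422  0.20148663] [-1.38680524e-01  2.88278798e-01  1.56279468e+00  5.39217425e-04
  1.29018327e+00 -1.47121749e+00] 2.0667
[ 0.5729722  -0.01172266  0.00948693] ((572.0467529296875, -12.051109313964844), (120.52862548828125, 109.86260986328125), 2.551417350769043)
128 [ 0.57660066 -0.0116559   0.07559403] [0.01578517 0.01542347 0.00469748]
59 [ 0.56734279 -0.00931584  0.05361454] [0.01625142 0.01909882 0.00578298]
[ 0.05898487 -0.27750626  0.00114222]
```

View pics/r2.png

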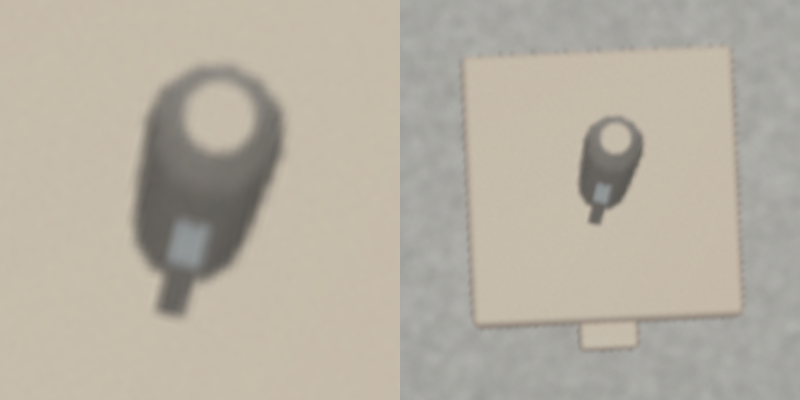

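In the left view the rib top is at (189,245), against the post axis at about (205,167). The rib is therefore about 12° toward +y from -x, i.e. yaw ≈ -12°. The square's corners put the post axis at about (0.577, -0.012). Now back to the wide tray.

play_rows:
  steps:
    - [[0, 0.02, 0.027, 0, 0], [0, 0.042, 0.057, 0, 0], [0, 0.064, 0.087, 0, 0], [0, 0.086, 0.117, 0, 0], [0, 0.108, 0.147, 0.02, 0], [0, 0.13, 0.177, 0.04, 0], [0, 0.152, 0.207, 0.07, 0], [0, 0.174, 0.237, 0.1, 0], [0, 0.199, 0.273, 0.13, 0], [0, 0.199, 0.273, 0.14, 0], [0, 0.199, 0.273, 0.14, 0], [0, 0.199, 0.273, 0.14, 0]]

```text
time_s: 3.12
position: [0.438, 0.3047, 0.0605]
orientation: [0.115, 0.993, -0.001, -0.002]
wrist_force: [0.2, -0.9, -0.6]
width: 0.0856
grip_force: 0.0
```

```bash
python3 - <<'E'
from h import *
p,M,o=tool(); print(p,rel(.4423,.3028,.005),o['wrist_force'])
E
```

```text
[0.43803287 0.30471698 0.06046564] [-0.00475207 -0.00077459  0.05545393] [ 0.19043792 -0.88508407 -0.60020211]
```

play_rows:
  steps:
    - [[0, 0, 0, 0.005, 0], [0, 0, 0, 0.01, 0], [0, 0, 0, 0.015, 0], [0, 0, 0, 0.015, 0], [0, 0, 0, 0.015, 0]]

```text
time_s: 3.53
position: [0.4417, 0.3023, 0.0465]
orientation: [0.119, 0.993, 0.0, 0.0]
wrist_force: [-0.2, -0.4, -0.3]
width: 0.0856
grip_force: 0.0
```

```bash
python3 - <<'E'
from h import *
p,M,o=tool(); print(p,rel(.4423,.3028,.005),o['wrist_force'],R.from_matrix(M).as_rotvec())
E
```

```text
[0.44172098 0.30228947 0.04646329] [-0.00043943  0.00062709  0.04146341] [-0.20291901 -0.40512596 -0.2728962 ] [3.73209981e-01 3.11926192e+00 1.99132586e-04]
```

play_rows:
  steps:
    - [[0, 0, 0, 0.012, 0], [0, 0, 0, 0.024, 0], [0, 0, 0, 0.034, 0], [0, 0, 0, 0.041, 0], [0, 0, 0, 0.041, 0], [0.5, 0, 0, 0.041, 0], [0.6, 0, 0, 0.041, 0], [1, 0, 0, 0.041, 0], [1, 0, 0, 0.041, 0], [1, 0, 0, 0.041, 0], [1, 0, 0, 0.041, 0]]

```text
time_s: 4.45
position: [0.442, 0.3032, 0.0063]
orientation: [0.118, 0.993, 0.0, 0.001]
wrist_force: [-0.7, -0.6, 5.6]
width: 0.0415
grip_force: 61.0
```

play_rows:
  steps:
    - [[1, 0, 0, -0.01, 0], [1, 0, 0, -0.03, 0], [1, 0, 0, -0.06, 0], [1, 0, 0, -0.09, 0], [1, 0, 0, -0.115, 0], [1, -0.015, -0.02, -0.12, 0], [1, -0.037, -0.049, -0.12, 0], [1, -0.059, -0.078, -0.12, 0], [1, -0.081, -0.107, -0.12, 0], [1, -0.103, -0.136, -0.12, 0], [1, -0.11, -0.146, -0.12, 0], [1, -0.11, -0.146, -0.12, 0]]

```text
time_s: 5.45
position: [0.5153, 0.1325, 0.1257]
orientation: [0.12, 0.993, -0.0, 0.001]
wrist_force: [-0.9, 0.9, -1.0]
width: 0.0417
grip_force: 61.3
```

play_rows:
  steps:
    - [[1, -0.015, -0.02, 0, 4], [1, -0.037, -0.049, 0, 10], [1, -0.059, -0.078, 0, 16], [1, -0.08, -0.107, 0, 22], [1, -0.095, -0.128, 0, 22.5], [1, -0.095, -0.128, 0, 22.5], [1, -0.095, -0.128, 0, 22.5], [1, -0.095, -0.128, 0, 22.5]]

```text
time_s: 6.12
position: [0.5755, -0.01, 0.1251]
orientation: [0.309, 0.951, 0.001, -0.001]
wrist_force: [0.0, -0.3, -1.9]
width: 0.0418
grip_force: 61.4
```

```bash
python3 - <<'E'
from h import *
p,M,o=tool(); print(p,rel(.577,-.012,.1),o['wrist_force'],o['width'])
snap('wrist','w3'); snap('top','t3')
P,ok,im=cloud('t3')
d=np.hypot(P[...,0]-.577,P[...,1]+.012)<.09
h=P[d&ok&(P[...,2]>.095)&(P[...,2]<.14)]; print(len(h),np.percentile(h[:,2],[5,50,95]),(h.min(0)+h.max(0))/2,np.ptp(h,0))
P,ok,im=cloud('w3')
cv2.imwrite('pics/w3b.png',cv2.resize(im[130:384,100:412],(780,635))[:600,:,::-1])
E
```

```text
[ 0.5754651  -0.00996069  0.12510803] [-0.0024948  -0.00075516  0.02510247] [ 0.02057757 -0.30483078 -1.89727321] 0.04182541928829845
439 [0.12056018 0.12555445 0.1311478 ] [0.55763027 0.00653725 0.12761249] [0.08595826 0.08643307 0.02154003]
```

View pics/w3b.png

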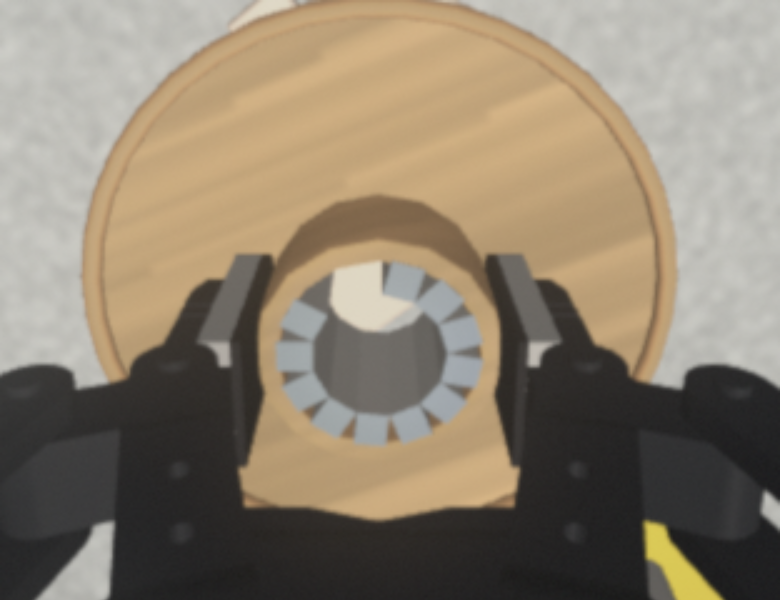

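The grasp is good: the tray is level in the pads, with the slot near (350,280) in the crop. I'll measure the tray in the hand, both centre and slot direction.

```bash
cat > inhand.py <<'E'
from h import *
import sys
def inhand(fn,Rp):
    p,M,o=tool(); P,ok,im=cloud(fn)
    Q=(P-p)@M  # tool coords
    d=np.hypot(Q[...,0],Q[...,1])<Rp+.015
    zz=Q[...,2]; s=d&ok&(Q[...,0]>.012)&(zz>-.04)&(zz<.02)
    q=Q[s]; k=(q[:,2]<.0); 
    hist=np.histogram(q[:,2],np.arange(-.04,.021,.002)); 
    print(p,o['time_s']); print(dict(zip(np.round(hist[1],3),hist[0])))
    return p,M,Q,s,im
E
python3 - <<'E'
from inhand import *
p,M,Q,s,im=inhand('w3',.06)
q=Q[s&(Q[...,2]>-.008)&(Q[...,2]<.01)]
# outer rim: farthest points per bearing -> circle
th=np.arctan2(q[:,1],q[:,0]); r=np.hypot(q[:,0],q[:,1]); E=[]
for a in np.arange(-1.1,1.1,.05):
    w=abs(th-a)<.025
    if w.any(): i=np.argmax(np.where(w,r,0)); E.append(q[i])
E=np.array(E); c=np.linalg.lstsq(np.c_[2*E[:,:2],np.ones(len(E))],(E[:,:2]**2).sum(1),rcond=None)[0]
print('rim centre tool',c[:2],np.sqrt(c[2]+c[0]**2+c[1]**2),np.median(E[:,2]))
A=np.c_[q[:,:2],np.ones(len(q))]; print('plane',np.linalg.lstsq(A,q[:,2],rcond=None)[0])
cw=p+M@np.r_[c[:2],0]; print('tray centre world',cw)
hz=p[2]-np.median(Q[s&(Q[...,2]<-.014)&(Q[...,2]>-.03)][:,2]); print('hub z',hz)
cv2.imwrite('pics/r3.png',rect('w3',cw[0],cw[1],hz,.03,500)[:,:,::-1])
E
```

```text
[ 0.57547082 -0.00967717  0.12524383] 6.2167
{np.float64(-0.04): np.int64(0), np.float64(-0.038): np.int64(0), np.float64(-0.036): np.int64(0), np.float64(-0.034): np.int64(0), np.float64(-0.032): np.int64(0), np.float64(-0.03): np.int64(0), np.float64(-0.028): np.int64(0), np.float64(-0.026): np.int64(18), np.float64(-0.024): np.int64(812), np.float64(-0.022): np.int64(249), np.float64(-0.02): np.int64(136), np.float64(-0.018): np.int64(130), np.float64(-0.016): np.int64(126), np.float64(-0.014): np.int64(113), np.float64(-0.012): np.int64(96), np.float64(-0.01): np.int64(109), np.float64(-0.008): np.int64(104), np.float64(-0.006): np.int64(92), np.float64(-0.004): np.int64(364), np.float64(-0.002): np.int64(2855), np.float64(0.0): np.int64(12619), np.float64(0.002): np.int64(967), np.float64(0.004): np.int64(9), np.float64(0.006): np.int64(1), np.float64(0.008): np.int64(0), np.float64(0.01): np.int64(0), np.float64(0.012): np.int64(0), np.float64(0.014): np.int64(0), np.float64(0.016): np.int64(0), np.float64(0.018): np.int64(0)}
rim centre tool [-0.00030605  0.00124316] 0.059572957351184015 0.0002548029532511688
plane [-0.01015203 -0.00062589  0.00096968]
tray centre world [ 0.57644866 -0.00885076  0.12524368]
hub z 0.14749935361190614
```

View pics/r3.png

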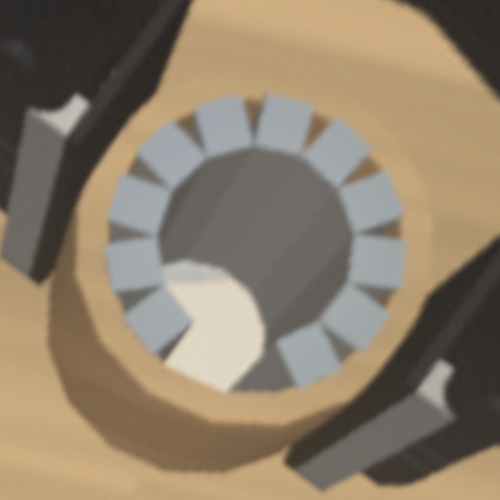

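Bore centre in hand is at (256,242) and the slot points about 13.5° toward +y, so it is already close to the rib. I'll correct y by about -2.4 mm and lower onto the plain part of the post.

play_rows:
  steps:
    - [[1, -0.0016, -0.002, 0.008, 0], [1, -0.0016, -0.002, 0.018, 0], [1, -0.0016, -0.002, 0.028, 0], [1, -0.0016, -0.002, 0.034, 0], [1, -0.0016, -0.002, 0.038, 0], [1, -0.0016, -0.002, 0.042, 0], [1, -0.0016, -0.002, 0.046, 0], [1, -0.0016, -0.002, 0.05, 0], [1, -0.0016, -0.002, 0.054, 0], [1, -0.0016, -0.002, 0.057, 0], [1, -0.0016, -0.002, 0.057, 0]]

```text
time_s: 7.13
position: [0.5761, -0.014, 0.0676]
orientation: [0.31, 0.951, -0.0, -0.001]
wrist_force: [0.5, -0.1, -1.3]
width: 0.0416
grip_force: 61.4
```

play_rows:
  steps:
    - [[1, 0, 0, 0.002, 0], [1, 0, 0, 0.004, 0], [1, 0, 0, 0.006, 0], [1, 0, 0, 0.008, 0], [1, 0, 0, 0.01, 0], [1, 0, 0, 0.01, 0]]

```text
time_s: 7.63
position: [0.5762, -0.014, 0.0579]
orientation: [0.31, 0.951, -0.0, -0.0]
wrist_force: [0.3, -0.7, -1.9]
width: 0.0418
grip_force: 61.4
```

play_rows:
  steps:
    - [[1, 0, 0, 0.002, 0], [1, 0, 0, 0.004, 0], [1, 0, 0, 0.006, 0], [1, 0, 0, 0.009, 0], [1, 0, 0, 0.012, 0], [1, 0, 0, 0.012, 0]]

```text
time_s: 8.13
position: [0.576, -0.014, 0.0455]
orientation: [0.31, 0.951, -0.0, -0.001]
wrist_force: [-0.0, 0.4, -0.6]
width: 0.0418
grip_force: 61.4
```

The slot is over the rib with no force.

play_rows:
  steps:
    - [[1, 0, 0, 0.004, 0], [1, 0, 0, 0.008, 0], [1, 0, 0, 0.012, 0], [1, 0, 0, 0.016, 0], [1, 0, 0, 0.02, 0], [1, 0, 0, 0.023, 0], [1, 0, 0, 0.025, 0], [1, 0, 0, 0.026, 0], [1, 0, 0, 0.027, 0], [1, 0, 0, 0.027, 0]]

```text
time_s: 8.97
position: [0.5765, -0.0141, 0.0192]
orientation: [0.31, 0.951, 0.0, -0.0]
wrist_force: [-0.0, 0.1, -1.2]
width: 0.0422
grip_force: 61.4
```

play_rows:
  steps:
    - [[1, 0, 0, 0.0007, 0], [1, 0, 0, 0.0014, 0], [1, 0, 0, 0.0014, 0]]

```text
time_s: 9.22
position: [0.5765, -0.0141, 0.0179]
orientation: [0.31, 0.951, 0.0, 0.0]
wrist_force: [-0.6, 0.2, -1.0]
width: 0.0419
grip_force: 61.4
```

play_rows:
  steps:
    - [[1, 0, 0, 0.0007, 0], [1, 0, 0, 0.0014, 0], [1, 0, 0, 0.002, 0], [1, 0, 0, 0.002, 0]]

```text
time_s: 9.55
position: [0.5766, -0.014, 0.0163]
orientation: [0.31, 0.951, 0.0, 0.0]
wrist_force: [-1.0, 0.4, 2.7]
width: 0.0419
grip_force: 61.8
```

play_rows:
  steps:
    - [[1, 0, 0, 0.0005, 0], [1, 0, 0, 0.0005, 0], [1, 0, 0, 0.0005, 0]]

```text
time_s: 9.8
position: [0.5766, -0.014, 0.0163]
orientation: [0.31, 0.951, 0.0, 0.0]
wrist_force: [-1.8, -0.0, 7.5]
width: 0.0417
grip_force: 62.2
```

play_rows:
  steps:
    - [[0.4, 0, 0, 0, 0], [0, 0, 0, 0, 0], [0, 0, 0, 0, 0], [0, 0, 0, -0.01, 0], [0, 0, 0, -0.035, 0], [0, 0, 0, -0.07, 0], [0, 0, 0, -0.105, 0], [0, 0, 0, -0.14, 0], [0, 0, 0, -0.17, 0], [0, 0, 0, -0.17, 0], [0, 0, 0, -0.17, 0]]

```text
time_s: 10.72
position: [0.5779, -0.0142, 0.1883]
orientation: [0.31, 0.951, 0.001, 0.003]
wrist_force: [-0.3, -1.0, -1.8]
width: 0.0853
grip_force: 0.0
```

```bash
python3 - <<'E'
from h import *
p,M,o=tool(); print(p,o['joint_pos'],o['time_s'],o['wrist_force'])
snap('wrist','w4')
P,ok,im=cloud('w4'); d=np.hypot(P[...,0]-.577,P[...,1]+.012)
for lo,hi,r in [(.013,.023,.065),(.035,.045,.026),(.074,.084,.02)]:
    h=P[(d<r)&ok&(P[...,2]>lo)&(P[...,2]<hi)]; print(len(h),(h.min(0)+h.max(0))/2,np.ptp(h,0),np.median(h[:,2]))
a=rect('w4',.577,-.012,.054,.03,400);b=rect('w4',.577,-.012,.04,.08,400)
cv2.imwrite('pics/r4.png',np.hstack([a,b])[:,:,::-1])
print(rel(.448,-.264,.15))
E
```

```text
[ 0.57785292 -0.01421904  0.18826006] [-1.45017354e-01  3.04195983e-01  1.57360717e+00  1.02369295e-04
  1.25810086e+00 -1.08643230e+00] 10.7167 [-0.28480581 -1.0345203  -1.80798769]
8601 [ 0.57772016 -0.01274822  0.01798062] [0.11932584 0.11943054 0.00990472] 0.01546374860545957
942 [ 0.57769581 -0.01271686  0.03986023] [0.04296093 0.04311113 0.00960975] 0.03919453256598299
145 [ 0.57774912 -0.01174068  0.07614618] [0.01568865 0.0151031  0.00424577] 0.07575622949274996
[-0.04323211 -0.27771525  0.03605762]
```

View pics/r4.png

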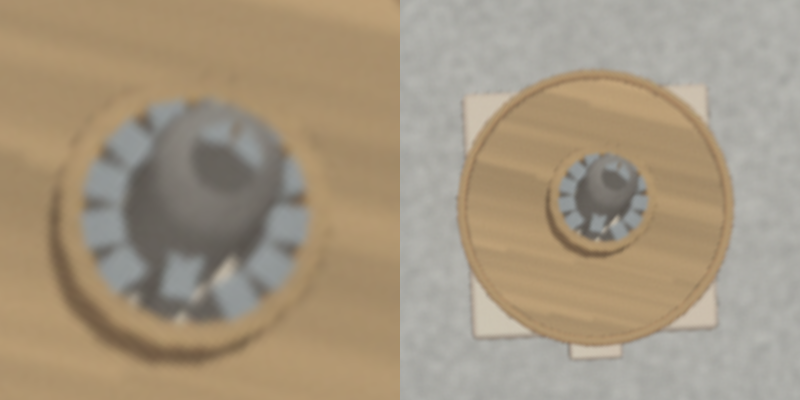

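The wide tray is home: plate top 15.5 mm, hub top 39.2 mm, concentric with the post, rib in the slot. Now the small tray.

play_rows:
  steps:
    - [[0, -0.004, -0.028, 0, 0], [0, -0.009, -0.06, 0, 0], [0, -0.014, -0.092, 0, 0], [0, -0.019, -0.124, 0, 0], [0, -0.024, -0.156, 0.01, 0], [0, -0.029, -0.188, 0.02, 0], [0, -0.034, -0.22, 0.03, 0], [0, -0.039, -0.252, 0.036, 0], [0, -0.043, -0.278, 0.036, 0], [0, -0.043, -0.278, 0.036, 0], [0, -0.043, -0.278, 0.036, 0], [0, -0.043, -0.278, 0.036, 0]]

```text
time_s: 11.77
position: [0.4471, -0.2632, 0.1483]
orientation: [0.31, 0.951, 0.001, -0.001]
wrist_force: [0.4, -0.7, -0.2]
width: 0.0853
grip_force: 0.0
```

```bash
python3 - <<'E'
from h import *
p,M,o=tool(); print(p,o['joint_pos'],o['time_s'])
snap('wrist','w5')
P,ok,im=cloud('w5'); d=np.hypot(P[...,0]-.448,P[...,1]+.264)<.055
h=P[d&ok&(P[...,2]>.027)&(P[...,2]<.034)]; c=(h.min(0)+h.max(0))/2; print(c,np.ptp(h,0))
h=P[d&ok&(P[...,2]>.005)&(P[...,2]<.012)]; print((h.min(0)+h.max(0))/2,np.ptp(h,0))
print(rel(c[0],c[1],.05),M[:2,:2])
cv2.imwrite('pics/r5.png',rect('w5',c[0],c[1],.03,.03)[:,:,::-1])
E
```

```text
[ 0.44709996 -0.26316939  0.14826456] [-6.66802616e-01  2.55842379e-01  1.75278941e+00  9.72729211e-04
  1.13577408e+00 -1.60785233e+00] 11.7667
[ 0.4514917  -0.26466085  0.02919784] [0.04319645 0.04308689 0.00439511]
[ 0.45127356 -0.26468712  0.00847937] [0.08725593 0.08727451 0.00695855]
[-0.00446491  0.0008809   0.09857353] [[-0.80793222  0.58927307]
 [ 0.58926887  0.80793334]]
```

View pics/r5.png

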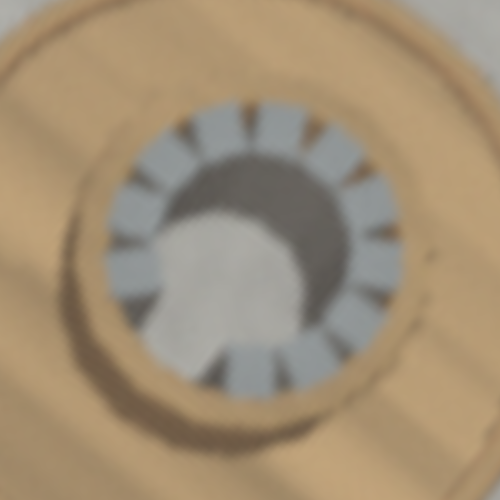

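The slot is centred near (176,340) in the rectified view, so its yaw is about -40° and the tray needs about +28° in the world (-28° of tool yaw). Approaching.

play_rows:
  steps:
    - [[0, -0.0045, 0.001, 0.02, 0], [0, -0.0045, 0.001, 0.05, 0], [0, -0.0045, 0.001, 0.08, 0], [0, -0.0045, 0.001, 0.095, 0], [0, -0.0045, 0.001, 0.098, 0], [0, -0.0045, 0.001, 0.098, 0], [0, -0.0045, 0.001, 0.098, 0], [0, -0.0045, 0.001, 0.098, 0], [0, -0.0045, 0.001, 0.098, 0]]

```text
time_s: 12.57
position: [0.4529, -0.2664, 0.0528]
orientation: [0.309, 0.951, -0.0, 0.001]
wrist_force: [0.6, -0.2, 0.5]
width: 0.0855
grip_force: 0.0
```

```bash
python3 - <<'E'
from h import *
print(tool()[0],rel(.4514,-.2647,.006))
E
```

```text
[ 0.4528842  -0.26640023  0.05277468] [0.00234062 0.00050155 0.04676788]
```

play_rows:
  steps:
    - [[0, 0.002, 0.0, 0.012, 0], [0, 0.002, 0, 0.024, 0], [0, 0.002, 0, 0.036, 0], [0, 0.002, 0, 0.042, 0], [0, 0.002, 0, 0.045, 0], [0, 0.002, 0, 0.045, 0], [0.5, 0.002, 0, 0.045, 0], [0.6, 0.002, 0, 0.045, 0], [1, 0.002, 0, 0.045, 0], [1, 0.002, 0, 0.045, 0], [1, 0.002, 0, 0.045, 0], [1, 0.002, 0, 0.045, 0]]

```text
time_s: 13.57
position: [0.4506, -0.2651, 0.0075]
orientation: [0.309, 0.951, -0.0, 0.001]
wrist_force: [-0.2, -0.1, 5.0]
width: 0.0423
grip_force: 60.2
```

play_rows:
  steps:
    - [[1, 0, 0, -0.01, 0], [1, 0, 0, -0.03, 0], [1, 0, 0, -0.06, 0], [1, 0, 0, -0.09, 0], [1, 0, 0, -0.12, 0], [1, 0.003, 0.018, -0.13, 0], [1, 0.008, 0.048, -0.13, 0], [1, 0.013, 0.078, -0.13, 0], [1, 0.018, 0.108, -0.13, 0], [1, 0.023, 0.138, -0.13, 0], [1, 0.024, 0.142, -0.13, 0], [1, 0.024, 0.142, -0.13, 0]]

```text
time_s: 14.57
position: [0.5148, -0.1342, 0.1369]
orientation: [0.308, 0.951, 0.0, 0.0]
wrist_force: [0.7, 0.7, -0.3]
width: 0.0423
grip_force: 61.1
```

play_rows:
  steps:
    - [[1, 0.003, 0.018, 0, -4], [1, 0.008, 0.048, 0, -10], [1, 0.013, 0.078, 0, -16], [1, 0.018, 0.108, 0, -22], [1, 0.023, 0.136, 0, -28], [1, 0.023, 0.136, 0, -28], [1, 0.023, 0.136, 0, -28], [1, 0.023, 0.136, 0, -28], [1, 0.023, 0.136, 0, -28]]

```text
time_s: 15.32
position: [0.5752, -0.0139, 0.1364]
orientation: [0.071, 0.997, -0.0, -0.0]
wrist_force: [-0.3, -0.3, -1.1]
width: 0.0422
grip_force: 61.2
```

```bash
python3 - <<'E'
from inhand import *
snap('wrist','w6')
p,M,Q,s,im=inhand('w6',.044)
q=Q[s&(Q[...,2]>-.008)&(Q[...,2]<.01)]
th=np.arctan2(q[:,1],q[:,0]); r=np.hypot(q[:,0],q[:,1]); E=[]
for a in np.arange(-1.1,1.1,.05):
    w=abs(th-a)<.025
    if w.any(): i=np.argmax(np.where(w,r,0)); E.append(q[i])
E=np.array(E); c=np.linalg.lstsq(np.c_[2*E[:,:2],np.ones(len(E))],(E[:,:2]**2).sum(1),rcond=None)[0]
print('rim centre tool',c[:2],np.sqrt(c[2]+c[0]**2+c[1]**2),np.median(E[:,2]))
cw=p+M@np.r_[c[:2],0]; print('tray centre world',cw,M[:2,:2])
hz=p[2]-np.median(Q[s&(Q[...,2]<-.014)&(Q[...,2]>-.03)][:,2]); print('hub z',hz)
cv2.imwrite('pics/r6.png',rect('w6',cw[0],cw[1],hz,.03,500)[:,:,::-1])
E
```

```text
[ 0.57524405 -0.01386987  0.13647157] 15.3667
{np.float64(-0.04): np.int64(0), np.float64(-0.038): np.int64(0), np.float64(-0.036): np.int64(0), np.float64(-0.034): np.int64(0), np.float64(-0.032): np.int64(0), np.float64(-0.03): np.int64(0), np.float64(-0.028): np.int64(0), np.float64(-0.026): np.int64(0), np.float64(-0.024): np.int64(229), np.float64(-0.022): np.int64(605), np.float64(-0.02): np.int64(152), np.float64(-0.018): np.int64(126), np.float64(-0.016): np.int64(118), np.float64(-0.014): np.int64(104), np.float64(-0.012): np.int64(117), np.float64(-0.01): np.int64(97), np.float64(-0.008): np.int64(95), np.float64(-0.006): np.int64(97), np.float64(-0.004): np.int64(99), np.float64(-0.002): np.int64(879), np.float64(0.0): np.int64(3024), np.float64(0.002): np.int64(3038), np.float64(0.004): np.int64(89), np.float64(0.006): np.int64(11), np.float64(0.008): np.int64(0), np.float64(0.01): np.int64(0), np.float64(0.012): np.int64(0), np.float64(0.014): np.int64(0), np.float64(0.016): np.int64(0), np.float64(0.018): np.int64(0)}
rim centre tool [-0.00104543  0.00129117] 0.04366025988857269 0.0014166294753594727
tray centre world [ 0.57646281 -0.01274086  0.13647045] [[-0.98979339  0.14250896]
 [ 0.14250918  0.98979337]]
hub z 0.15765166378807272
```

View pics/r6.png

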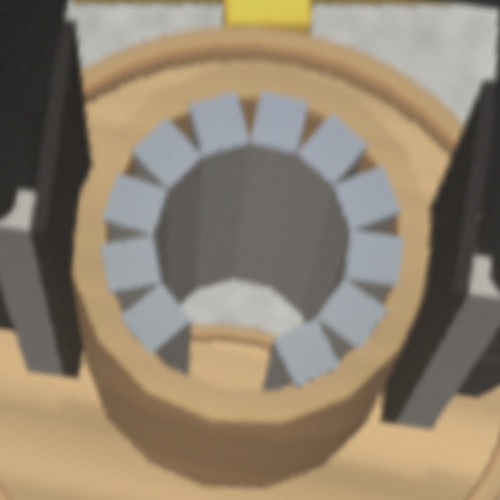

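The slot is at about -13° and the tray is within 1 mm of the axis. Lowering onto the plain part of the post.

play_rows:
  steps:
    - [[1, -0.0004, 0.001, 0.012, 0], [1, -0.0004, 0.001, 0.026, 0], [1, -0.0004, 0.001, 0.038, 0], [1, -0.0004, 0.001, 0.045, 0], [1, -0.0004, 0.001, 0.049, 0], [1, -0.0004, 0.001, 0.053, 0], [1, -0.0004, 0.001, 0.057, 0], [1, -0.0004, 0.001, 0.061, 0], [1, -0.0004, 0.001, 0.065, 0], [1, -0.0004, 0.001, 0.068, 0], [1, -0.0004, 0.001, 0.068, 0], [1, -0.0004, 0.001, 0.068, 0]]

```text
time_s: 16.37
position: [0.5763, -0.0116, 0.0682]
orientation: [0.07, 0.998, -0.0, -0.0]
wrist_force: [1.1, -2.1, -1.2]
width: 0.0423
grip_force: 61.2
```

play_rows:
  steps:
    - [[1, 0, 0, 0.002, 0], [1, 0, 0, 0.004, 0], [1, 0, 0, 0.006, 0], [1, 0, 0, 0.008, 0], [1, 0, 0, 0.01, 0], [1, 0, 0, 0.01, 0]]

```text
time_s: 16.87
position: [0.5764, -0.0115, 0.058]
orientation: [0.07, 0.998, -0.0, -0.0]
wrist_force: [-0.1, -1.4, -1.7]
width: 0.0422
grip_force: 61.2
```

play_rows:
  steps:
    - [[1, 0, 0, 0.002, 0], [1, 0, 0, 0.004, 0], [1, 0, 0, 0.006, 0], [1, 0, 0, 0.007, 0], [1, 0, 0, 0.0075, 0], [1, 0, 0, 0.0075, 0]]

```text
time_s: 17.37
position: [0.5764, -0.0116, 0.0507]
orientation: [0.07, 0.998, -0.0, -0.0]
wrist_force: [0.1, -2.1, -1.2]
width: 0.0419
grip_force: 61.2
```

play_rows:
  steps:
    - [[1, 0, 0, 0.0007, 0], [1, 0, 0, 0.0014, 0], [1, 0, 0, 0.0014, 0]]

```text
time_s: 17.62
position: [0.5765, -0.0115, 0.0495]
orientation: [0.07, 0.998, -0.0, 0.0]
wrist_force: [0.6, -2.7, 0.5]
width: 0.0423
grip_force: 61.3
```

play_rows:
  steps:
    - [[1, 0, 0, 0.0007, 0], [1, 0, 0, 0.0012, 0], [1, 0, 0, 0.0012, 0], [1, 0, 0, 0.0012, 0]]

```text
time_s: 17.95
position: [0.5765, -0.0115, 0.0483]
orientation: [0.07, 0.998, -0.0, 0.0]
wrist_force: [-0.2, -3.1, 0.2]
width: 0.0425
grip_force: 61.4
```

play_rows:
  steps:
    - [[1, 0, 0, 0.0007, 0], [1, 0, 0, 0.0012, 0], [1, 0, 0, 0.0012, 0], [1, 0, 0, 0.0012, 0]]

```text
time_s: 18.28
position: [0.5765, -0.0115, 0.0475]
orientation: [0.07, 0.998, -0.0, 0.0]
wrist_force: [-0.6, -2.2, 4.8]
width: 0.0423
grip_force: 61.7
```

Contact at the home height. I'll release and lift clear.

play_rows:
  steps:
    - [[1, 0, 0, 0.0003, 0], [0.4, 0, 0, 0.0003, 0], [0, 0, 0, 0, 0], [0, 0, 0, 0, 0], [0, 0, 0, -0.01, 0], [0, 0, 0, -0.035, 0], [0, 0, 0, -0.07, 0], [0, 0, 0, -0.105, 0], [0, 0, 0, -0.14, 0], [0, 0, 0, -0.14, 0], [0, 0, 0, -0.14, 0], [0, 0, 0, -0.14, 0]]

```text
time_s: 19.28
position: [0.576, -0.0111, 0.1872]
orientation: [0.07, 0.998, 0.0, -0.0]
wrist_force: [0.7, -0.1, -1.1]
width: 0.0856
grip_force: 0.0
```

```bash
python3 - <<'E'
from h import *
print(tool()[0])
snap('wrist','w7')
P,ok,im=cloud('w7'); d=np.hypot(P[...,0]-.577,P[...,1]+.012)
for lo,hi,r in [(.012,.023,.065),(.042,.052,.05),(.066,.073,.024),(.074,.084,.02)]:
    h=P[(d<r)&ok&(P[...,2]>lo)&(P[...,2]<hi)]; A=np.c_[h[:,:2]-h[:,:2].mean(0),np.ones(len(h))]
    print(len(h),(h.min(0)+h.max(0))/2,np.ptp(h,0),np.median(h[:,2]),np.linalg.lstsq(A,h[:,2],rcond=None)[0])
E
```

```text
[ 0.57601425 -0.01108311  0.1872071 ]
3618 [ 0.57726138 -0.01290488  0.01747944] [0.11913604 0.11896219 0.00975067] 0.01585634470049188 [0.00933089 0.00184727 0.01609329]
4644 [ 0.5778099  -0.01052649  0.04696169] [0.08749112 0.08777988 0.00989443] 0.04560184582840526 [6.25930157e-05 2.07556936e-04 4.58712871e-02]
1322 [ 0.5776214  -0.01057929  0.0695178 ] [0.04288208 0.04319472 0.00696088] 0.06919224118705472 [ 0.00043055 -0.00275754  0.06919734]
140 [ 0.57771461 -0.01200673  0.07617592] [0.01524449 0.01518613 0.00429023] 0.07565173695459534 [-0.00819493 -0.0014399   0.07570158]
```

Both trays are home: the small plate top is at 45.6 mm (expected 46), its hub top at 69.2 mm (expected 70), level, and within 1.5 mm of the axis. Handing in.

```bash
python3 -c "
from cell import workorder; print(workorder.finish_job())"
```

```text
the job is handed in; nothing more can be done
None
```

I put the stand together and handed the job in (no verdict came back): the wide tray sits home on the base and the small tray on its hub, both level within about 0.01 rad and within 2 mm of the post's axis, in about 19 s of robot time.

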